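# Clip down the slide press and set its thumbscrew a quarter turn off the seat

### The job

Close the slide press: push its sprung arm down until the wire hook at the arm's end clips under the catch pin. Then turn the winged thumbscrew clockwise until its foot seats on the slide and it will go no further, back it off a quarter turn, and finish while still gripping the knob there, so that I can set the lock ring. Do not shift the sample pot and the small bottle beside the press.

Things in the scene. Friction and masses are not known exactly. Their poses are not given: they have to be found in the camera images.
- slide_press: Fixed grey base plate, 232 x 100 x 12 mm, of the press. Origin: on the table below the screw axis of the closed arm. x runs from the hook end (-122 mm, toward the robot) to the hinge end (+110 mm); z up; yaw varies. Arm hinge (axis along y): x +85, 70 mm high, cheeks 82 mm high. Catch pin (6 mm thick, along y): x -99, 52 mm high. A slide lies on the stage under the screw.
- clamp_arm (a joint): Angle (rad) of the sprung aluminium arm, 184 x 32 x 12 mm: 0 = level on its stop (arm top 76 mm above the table); 0.40 = fully raised, held up by its spring, as at the start. The spring lifts the thumb pad with 2 to 3 N; passing the hook over the pin adds a few N. Pressed to the stop and let go, it stays clipped at 0.005 to 0.03.
- catch_hook (a joint): Angle (rad) of the sprung wire hook hanging from the arm's free end: 0 = at rest, growing (to 0.6) as its nose is pushed outward, away from the hinge. Its sloping nose rides over the catch pin as the arm comes down and springs back to 0 under the pin just before the arm meets its stop. It needs no handling: pushing the thumb pad down suffices.
- thumb_pad (a point): Centre of the top of the black rubber pad (40 mm along the arm, 32 mm wide), 148 mm from the hinge. Arm closed: at x = -63 mm of slide_press, 78 mm above the table; raised: about 57 mm higher and 15 mm nearer the hinge. Push straight down with closed fingers, about 7 mm to the hinge side of its closed place.
- screw_turn (a joint): Turn of the thumbscrew (rad), growing clockwise seen from above: 6.28 = foot seated on the slide (hard stop), 0 = backed out (hard stop). At the start it is 1.3 to 2.7 short of the seat. The foot runs down 8 mm a turn, the knob keeps its height. Turning takes about 0.04 N m; the knob stays where it is left.
- wing_knob: Black knob of the thumbscrew: upright bar 38 (its x) x 12 (its y) x 32 mm high on a collar of 26 mm diameter, 85 mm from the hinge. Origin: on the screw axis, under the collar. Arm closed: collar top 82 mm, bar top 114 mm above the table (keep fingertips above the collar); yaw of its x axis = yaw of slide_press minus screw_turn.
- knob_grip (a point): Point on the screw axis in the knob's bar, 10 mm below the bar's top: where to grip it, across its 12 mm thickness (104 mm above the table when the arm is closed).
- sample_pot: Specimen pot with a screw lid, 54 mm diameter, 64 mm high, loose, to the right (-y side) of the press, near its hinge end. Origin: centre of its underside. Leave it alone.
- small_bottle: Small white bottle, 30 mm diameter, 52 mm high, loose, to the right (-y side) of the press, nearer its hook end. Origin: centre of its underside. Leave it alone.

How it is judged (in metres and radians):
On the way, in this order (a step that is already met when the one before it is completed fails the run):
1. the arm is down and its hook is clipped under the pin (value of joint clamp_arm below 0.045 rad and value of joint catch_hook below 0.1 rad), for 0.2 s.
2. the thumbscrew is turned in until it seats, with the arm clipped (value of joint screw_turn above 6.2 rad and value of joint clamp_arm below 0.045 rad), for 0.1 s.
At the end, for the whole second after the job is handed in: The arm is clipped down (clamp_arm below 0.045 rad, catch_hook below 0.1 rad), the thumbscrew stands a quarter turn back from its seat (screw_turn 4.71 +- 0.30 rad) and still, and the fingers still grip the knob (contact force over 2 N) (all of step 1 and value of joint screw_turn between 4.41 and 5.01 rad and velocity of joint screw_turn between -0.1 and 0.1 rad/s and contact force between the fingers and wing_knob above 2 N); the arm keeps its last pose, push and grip.
It fails at once if the sample pot or the small bottle is shifted more than 30 mm or tipped over (distance of any of sample_pot, small_bottle from where it was at the start of the episode above 0.03 m or angle between any of sample_pot, small_bottle's own z axis and vertical above 0.5 rad).
It also fails if it takes over 72 s, if anything falls off the work surface, if the arm or the gripper's body presses on something with over 40 N, if the wrist force passes 120 N, or if a joint passes its speed limit or range.

### The arm

A 6-joint arm with a two-finger parallel gripper is mounted at the origin on a cart in front of the work surface, level with it; the furniture and walls round the work are solid. World frame = base frame: x ahead of the robot, y to its left, z up, the work surface at z = 0. Lengths are in m, angles in degrees, forces in N, time in s.
With the tool pointing down it reaches from about 0.4 to 0.825 m from the base axis. Payload 7 kg.
Tool frame: the origin (TCP) lies on the centre line of the jaws, within the pads' length; the fingertips stand 14 mm ahead of it and the grasp point (between the pads) lies 5 mm behind it; z points along the fingers, x is the direction in which the jaws open and shut, and the axes are right-handed (so a half turn about z gives the same grasp; the last joint's range is limited). The gripper opens to 88 mm and grips with 3 to 60 N. Pads are 19 mm wide; open, the fingers measure 130 mm over their backs; the gripper's body (78 mm by 193 mm) begins 47 mm behind the grasp point.
Start: joints at [-54.941, 20.546, 0.682, 0, -70.136, -16.507], TCP at [0.215, -0.64, 0.241] pointing down, gripper open.
Joint ranges: [-176.03, 176.03], [-82.01, 121.73], [-58.28, 71.71], [-173.87, 95.51], [-174.79, -0.11], [-173.66, 173.66]. Speed limits (degrees/s): [136.94, 136.94, 172.46, 180, 180, 180].

### API

Orientations are given as [roll, pitch, yaw] about the fixed x, y, z axes, in that order (R = Rz(yaw) Ry(pitch) Rx(roll)).
In Python, from plant import * gives the robot as it stands.
- The arm moves only by the shell command python3 -m handwheel 'ROWS' [OPENING]. ROWS is JSON, a list of rows, each a list of 2 entries, a list of its own where there are three numbers: the shift along the tool's x, y, z each as a share of 0.2 m, from -1 to 1, then the turn, a rotation vector about the tool's x, y, z each as a share of 360 degrees, from -1 to 1. In form: [[[tx, ty, tz], [ax, ay, az]], ...]. A call has 1 to 5 rows; each row is the pose to reach, as a shift and turn from the pose commanded when the call began, along the tool's axes at that moment, turning the shorter way round; what a row does not reach only later rows make up. A row lasts 1/12 s, in which the tool goes at most 41.7 mm and 7.16 degrees, less where a joint would pass 70% of its speed; a pose out of reach is approached as far as the arm can. A call with a number of a shift or a turn outside -1 to 1 is refused whole. A call with a gripper value outside its range is refused whole. OPENING is the closure, from -1 (fully open) to 1 (shut), set as the call begins (- or left out, the last holds). The fingers move at their own pace and stop on an object; the grip force is fixed at half the most. Time passes only in rows, so rows that repeat a pose let the fingers close. It gives the time, the measured TCP pose, the force and the opening at its end, in the units of the state.
- get_obs(): the state, without advancing time (a new reading comes with each control period).
- snapshot(name): name is "scene" or "top" or "wrist"; returns a dict with "color" (400x640x3 uint8, red, green, blue), "z_map" (400x640 float32, m along the optical axis (not along the pixel's ray), 0 where there is no reading), "intrinsics" (3x3 intrinsics, pixels), "distortion" ([k1, k2, p1, p2, k3] as OpenCV has them; the pictures are not rectified), "rvec" (rotation vector, rad) and "tvec" (3), from world to camera coordinates, as OpenCV has them. Camera axes: x right, y down, z forward; pixel columns grow to the right and rows downward; lengths in m; the calibration is good to about 2 mm. A picture is of the moment at which its call begins.
- close_job(): hands the job in, once; it reports no verdict.
The state is a dict: "clock": time; "joint_pos": joint angles; "qvel": joint speeds; "tau": joint torques, N m; "tool_pos": TCP position; "orientation": TCP orientation; "force": force on the tool from outside, world axes, zero at the start; "moment": the same for the moment, N m; "opening": finger opening in m.
Only numpy, scipy, OpenCV 4.12 (cv2) and the standard library are available. Lean on these libraries where they do the work, as an engineer would, in place of code of your own. Each camera call takes 0.05 s, during which the arm holds its last target. There are 200 camera calls.

## Working session

There is one attempt and no reset: what is moved stays moved. The work goes in short steps, Python scripts to look and compute and a shell command to move; the robot and the scene stay as the last step left them, time stands still between calls to the robot, and variables do not carry over. Pictures are saved under pics/ and viewed, about 8 in all and at most 12, crops included, and the job is handed in when it is done.

```bash
ls; mkdir -p pics; cat > h.py <<'E'
from plant import *
import numpy as np, cv2
from scipy.spatial.transform import Rotation as R
def cloud(s):
    z=s["z_map"]; K=np.array(s["intrinsics"]); d=np.array(s["distortion"])
    v,u=np.mgrid[0:z.shape[0],0:z.shape[1]]
    n=cv2.undistortPoints(np.stack([u,v],-1).reshape(-1,1,2).astype(np.float64),K,d).reshape(*z.shape,2)
    c=np.dstack([n[...,0]*z,n[...,1]*z,z])
    M=cv2.Rodrigues(np.array(s["rvec"]))[0]
    w=(c-np.array(s["tvec"]).ravel())@M
    w[z==0]=np.nan
    return w
def save(s,name,crop=None,f=1):
    im=s["color"][...,::-1]
    if crop: a,b,c,d=crop; im=im[c:d,a:b]
    cv2.imwrite("pics/"+name,cv2.resize(im,None,fx=f,fy=f))
def togo(pos,rpy=None):
    "shift & turn shares from current measured pose to target pose"
    o=get_obs(); Rc=R.from_euler('xyz',o["orientation"],degrees=True)
    sh=Rc.inv().apply(np.array(pos)-o["tool_pos"])/0.2
    t=None
    if rpy is not None: t=(Rc.inv()*R.from_euler('xyz',rpy,degrees=True)).as_rotvec()/(2*np.pi)
    return sh.round(4),None if t is None else t.round(4)
E
python3 - <<'E'
from h import *
o=get_obs(); print(o)
for n in("top","scene"):
    s=snapshot(n); save(s,n+"1.png")
    np.savez(n+"1.npz",w=cloud(s),c=s["color"])
    print(n,s["tvec"],s["rvec"])
E
```

```text
pics
{'clock': 0.0, 'joint_pos': array([-5.49406391e+01,  2.05911516e+01,  6.35244777e-01, -2.00829819e-02,
       -7.01347061e+01, -1.65046794e+01]), 'qvel': array([-0.06620434, -0.01083083, -0.02552039,  0.04934343, -0.0383736 ,
       -0.01677692]), 'tau': array([ 1.39874439e-03, -5.82722354e+01,  2.93060035e+01,  6.99756235e+00,
        7.08594176e-03, -2.12913192e-04]), 'tool_pos': array([ 0.21460571, -0.63950418,  0.23963715]), 'orientation': array([-1.79992356e+02, -9.22433350e-02,  1.08547836e+02]), 'force': array([-0.24716539, -1.11789251,  0.22041428]), 'moment': array([-0.02589697,  0.02817573, -0.0028029 ]), 'opening': 0.08783096920256085}
top [-0.17860814  0.59296853  0.90030528] [ 2.13834561 -2.15408424  0.10182009]
scene [-0.47077536  0.335827    0.65792547] [ 2.06468297 -1.1471749   0.50035425]
```

View pics/top1.png

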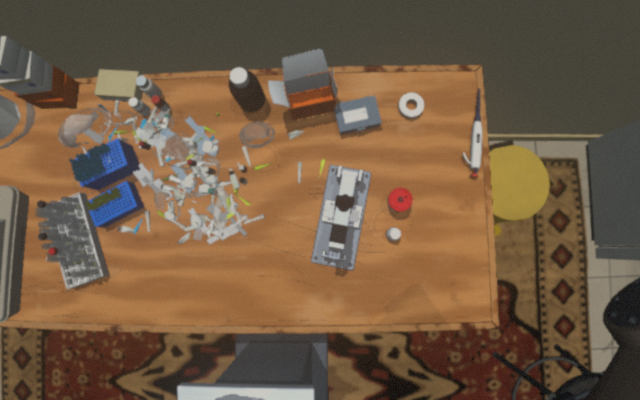

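View pics/scene1.png

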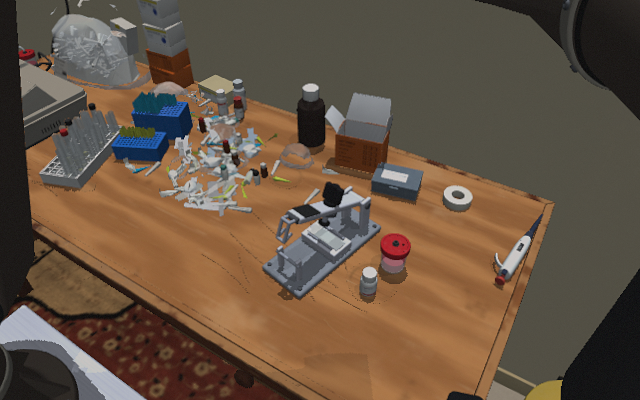

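Top view: the press runs from its hook end (~332,262) to its hinge end (~350,172), with the pot at (400,201) and the bottle at (394,235). The scene view shows the arm raised with the knob at (333,193). Next I measure these.

```bash
python3 - <<'E'
from h import *
for n,box in(("top",(305,375,160,275)),("scene",(255,385,180,295))):
    d=np.load(n+"1.npz"); w=d["w"]; c=d["c"].astype(int)
    a,b,e,f=box
    m=np.zeros(w.shape[:2],bool); m[e:f,a:b]=1
    sat=c.max(-1)-c.min(-1)
    grey=m&(sat<45)
    z=w[...,2]
    table=m&(sat>60)&(z<.008); print(n,"table z",np.nanmedian(z[table]))
    pl=grey&(z>.007)&(z<.1)
    plate=grey&(z>.007)&(z<.017)
    P=w[plate]; print("plate n",len(P),np.median(P[:,2]))
    r=cv2.minAreaRect((P[:,:2]*1000).astype(np.float32)); print("plate rect",r)
    P=w[pl]; print("all rect",cv2.minAreaRect((P[:,:2]*1000).astype(np.float32)))
    hi=m&(z>.09); print("high n",hi.sum(), np.nanmax(z[m]))
    blk=m&(c.max(-1)<60)&(z>.06)
    cnt,lab,st,_=cv2.connectedComponentsWithStats(blk.astype(np.uint8))
    for i in range(1,cnt):
        if st[i,4]>15:
            q=w[lab==i]; print("black",st[i],np.median(q,0).round(4),q[:,2].min().round(3),q[:,2].max().round(3), cv2.minAreaRect((q[:,:2]*1000).astype(np.float32)))
    # pot, bottle
    M=np.zeros_like(m)
    if n=="top":
        for nm,(x,y) in dict(pot=(400,201),bot=(394,235)).items():
            q=w[y-14:y+15,x-14:x+15].reshape(-1,3); q=q[q[:,2]>(.055 if nm=="pot" else .04)]
            print(nm,len(q),q.mean(0),np.ptp(q,axis=0))
s=snapshot("top"); save(s,"crop.png",(300,420,155,280),5)
K=s["intrinsics"]; print(K)
E
```

```text
top table z 0.0011498595577522155
plate n 2152 0.013059903850410028
plate rect ((541.3139038085938, -224.9805908203125), (100.025634765625, 232.45140075683594), 78.65448760986328)
all rect ((541.3139038085938, -224.9805908203125), (100.025634765625, 232.45140075683594), 78.65448760986328)
high n 1192 0.1515184246226648
pot 471 [ 0.57488436 -0.35480143  0.05996194] [0.0534167  0.0530542  0.01118021]
bot 107 [ 0.49999262 -0.34189123  0.05224837] [0.02452988 0.02360719 0.01568634]
scene table z 0.000996034780646382
plate n 3513 0.012857822794655149
plate rect ((555.8486938476562, -188.45513916015625), (296.81915283203125, 283.6407470703125), 26.34811782836914)
all rect ((555.8486938476562, -188.45513916015625), (296.81915283203125, 283.6407470703125), 26.34811782836914)
high n 1550 0.1506090905145102
black [323 182  21  25 388] [ 0.5581 -0.2333  0.1324] 0.081 0.15 ((580.19970703125, -221.81784057617188), (73.2720718383789, 35.52528762817383), 28.507286071777344)
black [293 205  27  13 190] [ 0.4959 -0.2199  0.1372] 0.126 0.145 ((496.4254150390625, -218.04443359375), (29.213529586791992, 35.21856689453125), 81.16615295410156)
black [365 204   5   5  16] [ 0.6217 -0.2729  0.0708] 0.06 0.077 ((623.0304565429688, -272.11181640625), (3.5012784004211426, 11.53042221069336), 80.86221313476562)
black [326 213  11   4  23] [ 0.5415 -0.2417  0.0988] 0.093 0.102 ((543.751953125, -241.0909423828125), (6.096073150634766, 21.633527755737305), 68.30113983154297)
black [319 219  11   8  50] [ 0.5356 -0.2295  0.0778] 0.073 0.082 ((538.0242309570312, -227.67953491210938), (14.799060821533203, 18.509918212890625), 23.47903060913086)
[[411.59762385   0.         322.44043392]
 [  0.         411.59762385 193.60189525]
 [  0.           0.           1.        ]]
```

View pics/crop.png

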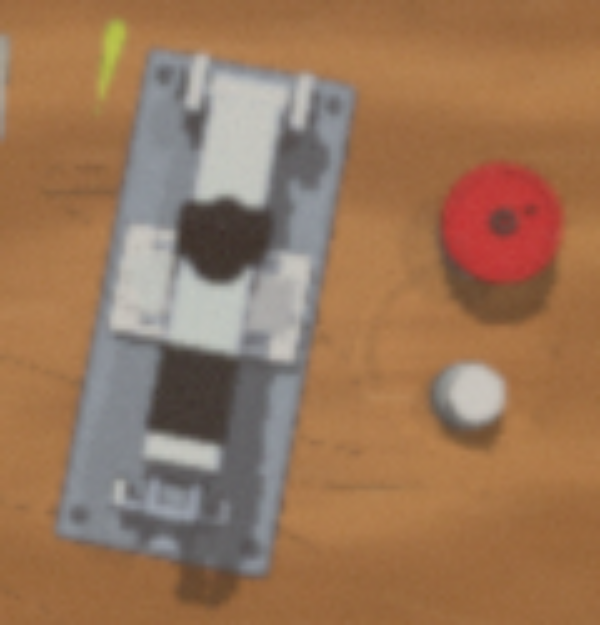

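Plate rectangle measures 232.4 x 100.0 mm (given as 232 x 100), with yaw -11.35° and the screw axis at (0.5472, -0.2262). The push point is (0.4923, -0.2152). I move towards it, shutting the fingers on the way.

```bash
python3 -m handwheel '[[[0.62,0.79,0.08],[0,0,0.083]],[[0.62,0.79,0.08],[0,0,0.083]],[[0.62,0.79,0.08],[0,0,0.083]],[[0.62,0.79,0.08],[0,0,0.083]],[[0.62,0.79,0.08],[0,0,0.083]]]' 1
python3 -c "
from h import *
print(togo((.4923,-.2152,.19),(180,0,78.65)))"
```

```text
clock: 0.57
tool_pos: [0.3251, -0.4712, 0.2242]
orientation: [-180.0, -0.0, 78.2]
force: [1.9, -1.1, 0.3]
opening: 0.0601
(array([1.4235, 0.558 , 0.1712]), array([-0.    , -0.    , -0.0011]))
```

```bash
python3 -m handwheel '[[[0.9,0.35,0.1],[0,0,0]],[[0.9,0.35,0.1],[0,0,0]],[[0.9,0.35,0.1],[0,0,0]],[[0.9,0.35,0.1],[0,0,0]],[[0.9,0.35,0.1],[0,0,0]]]' 1
python3 -c "
from h import *
print(togo((.4923,-.2152,.19),(180,0,78.65)))"
```

```text
clock: 0.98
tool_pos: [0.4298, -0.3071, 0.2043]
orientation: [180.0, -0.0, 78.7]
force: [0.8, -0.2, -0.3]
opening: 0.0268
(array([0.5115, 0.2167, 0.0718]), array([ 0.    , -0.0001,  0.0002]))
```

```bash
python3 -m handwheel '[[[0.51,0.217,0.07],[0,0,0]],[[0.51,0.217,0.07],[0,0,0]],[[0.51,0.217,0.07],[0,0,0]],[[0.51,0.217,0.07],[0,0,0]],[[0.51,0.217,0.07],[0,0,0]]]' 1
python3 -c "
from h import *
print(togo((.4923,-.2152,.155),(180,0,78.65)))"
```

```text
clock: 1.4
tool_pos: [0.4918, -0.217, 0.1901]
orientation: [-179.9, 0.0, 78.8]
force: [0.3, 0.2, 0.0]
opening: 0.001
(array([0.0091, 0.0008, 0.1756]), array([-0.0002,  0.    ,  0.0005]))
```

```bash
python3 -m handwheel '[[[0.009,0,0.06],[0,0,0]],[[0.009,0,0.12],[0,0,0]],[[0.009,0,0.18],[0,0,0]],[[0.009,0,0.22],[0,0,0]],[[0.009,0,0.26],[0,0,0]]]' 1
python3 -m handwheel '[[[0,0,0.04],[0,0,0]],[[0,0,0.08],[0,0,0]],[[0,0,0.12],[0,0,0]],[[0,0,0.16],[0,0,0]],[[0,0,0.19],[0,0,0]]]' 1
```

```text
clock: 1.82
tool_pos: [0.4911, -0.2174, 0.1382]
orientation: [-180.0, 0.0, 78.6]
force: [-1.0, 0.4, 2.0]
opening: 0.0
clock: 2.23
tool_pos: [0.4909, -0.2167, 0.0999]
orientation: [-179.9, 0.0, 78.7]
force: [-4.9, 1.7, 6.4]
opening: 0.0005
```

```bash
python3 -m handwheel '[[[0.0,0,0.01],[0,0,0]],[[0,0,0.02],[0,0,0]],[[0,0,0.03],[0,0,0]],[[0,0,0.04],[0,0,0]],[[0,0,0.04],[0,0,0]]]' 1
python3 -m handwheel '[[[0.0,0,0.01],[0,0,0]],[[0,0,0.015],[0,0,0]],[[0,0,0.015],[0,0,0]]]' 1
```

```text
clock: 2.65
tool_pos: [0.4918, -0.2166, 0.0924]
orientation: [180.0, -0.0, 78.7]
force: [-1.1, 0.7, 2.1]
opening: 0.0003
clock: 2.9
tool_pos: [0.4919, -0.2167, 0.0913]
orientation: [179.9, 0.0, 78.7]
force: [-7.2, 4.0, 19.7]
opening: 0.0008
```

The force dropped as the hook snapped in, then rose to 20 N at the stop. I lift off and check.

```bash
python3 -m handwheel '[[[0,0,-0.1],[0,0,0]],[[0,0,-0.3],[0,0,0]],[[0,0,-0.5],[0,0,0]],[[-0.2,-0.6,-0.5],[0,0,0]],[[-0.2,-0.6,-0.5],[0,0,0]]]' -1
python3 -m handwheel '[[[0,0,0],[0,0,0]],[[0,0,0],[0,0,0]],[[0,0,0],[0,0,0]],[[0,0,0],[0,0,0]],[[0,0,0],[0,0,0]]]' -1
python3 - <<'E'
from h import *
s=snapshot("top"); w=cloud(s); save(s,"top2.png",(300,420,155,280),5)
s2=snapshot("scene"); save(s2,"scene2.png",(240,400,160,300),5)
a=np.deg2rad(-11.35); O=np.array([.5472,-.2262])
Pm=np.array([[np.cos(a),np.sin(a)],[-np.sin(a),np.cos(a)]])
for nm,ss in (("top",s),("scene",s2)):
    w=cloud(ss); c=ss["color"].astype(int)
    L=(w[...,:2]-O)@Pm.T; z=w[...,2]
    for x in range(-100,90,20):
        m=(abs(L[...,0]-x)<5)&(abs(L[...,1])<14)&(z>.03); 
        if m.any(): print(nm,x,m.sum(),np.median(z[m]).round(4),end=' | ')
    print()
    m=(np.hypot(L[...,0],L[...,1])<.0)|((np.hypot(*np.moveaxis(L,-1,0))<.03)&(z>.100))
    q=w[m]; print(nm,len(q)); 
    if len(q)>5:
        r=cv2.minAreaRect((q[:,:2]*1000).astype(np.float32)); print(r,np.median(q[:,2])) 
        ev=np.linalg.eigh(np.cov((q[:,:2]).T)); v=ev[1][:,1]; print("axis",np.degrees(np.arctan2(v[1],v[0]))%180,np.sqrt(ev[0])*1000,q.mean(0))
E
```

```text
clock: 3.32
tool_pos: [0.4115, -0.2271, 0.1919]
orientation: [179.6, -0.0, 78.8]
force: [-0.9, 0.5, -1.3]
opening: 0.0284
clock: 3.73
tool_pos: [0.4099, -0.2269, 0.1894]
orientation: [-180.0, 0.0, 78.7]
force: [-0.2, 1.1, -0.6]
opening: 0.0619
top 0 102381 0.2357 | 
top 119
((547.5676879882812, -226.16017150878906), (34.91364669799805, 15.891080856323242), 89.55513000488281) 0.11657280048023583
axis 83.97720665418433 [4.07143614 9.90626322] [ 0.54732749 -0.22593008  0.11595858]
scene 0 107261 0.1868 | 
scene 0
```

View pics/top2.png

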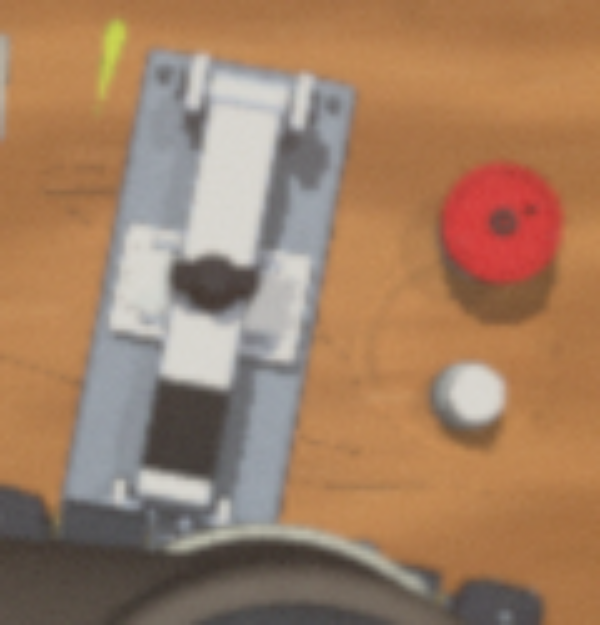

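View pics/scene2.png

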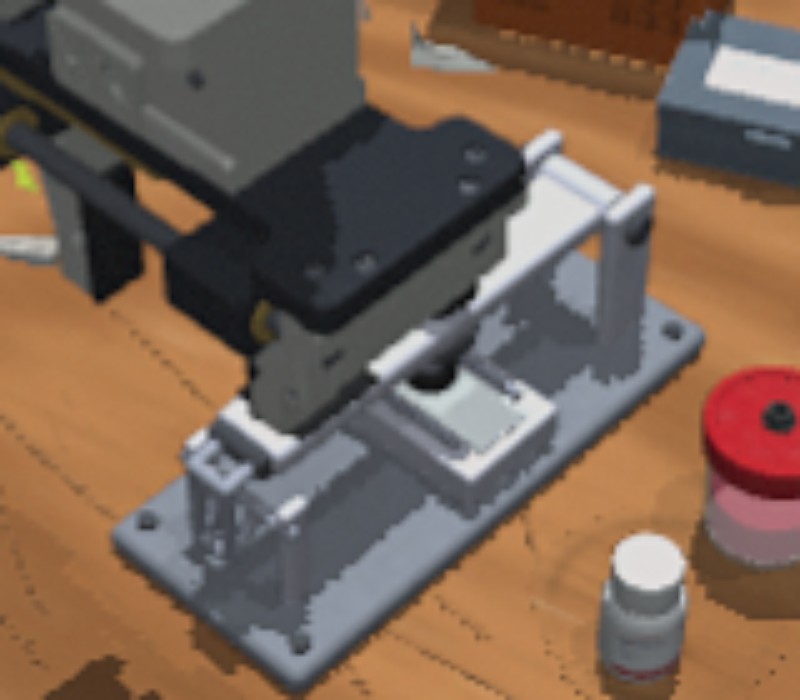

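The arm stays down and clipped. The knob is at pixel (213,283) in the crop, on the predicted axis, with its bar at about 87° yaw, so screw_turn is about 4.57, some 98° short of the seat. I move above it with jaw yaw 177.

```bash
python3 -m handwheel '[[[0.14,0.673,0],[0,0,-0.1]],[[0.14,0.673,0],[0,0,-0.1]],[[0.14,0.673,0],[0,0,-0.1]],[[0.14,0.673,0],[0,0,-0.1]],[[0.14,0.673,0],[0,0,-0.1]]]' -1
python3 -m handwheel '[[[0,0,0],[0,0,-0.1]],[[0,0,0],[0,0,-0.1]],[[0,0,0],[0,0,-0.1]],[[0,0,0],[0,0,-0.1]],[[0,0,0],[0,0,-0.1]]]' -1
python3 -m handwheel '[[[0,0,0],[0,0,-0.073]],[[0,0,0],[0,0,-0.073]],[[0,0,0],[0,0,-0.073]],[[0,0,0],[0,0,-0.073]],[[0,0,0],[0,0,-0.073]]]' -1
python3 - <<'E'
from h import *
print(togo((.5473,-.2261,.102),(180,0,177)))
s=snapshot("wrist"); save(s,"wrist1.png"); w=cloud(s); c=s["color"].astype(int)
m=(w[...,2]>.106)&(w[...,2]<.122)&(np.hypot(w[...,0]-.5473,w[...,1]+.2261)<.025)
q=w[m]; print(len(q)); r=cv2.minAreaRect((q[:,:2]*1000).astype(np.float32)); print(r,np.median(q[:,2]),q.mean(0))
E
```

```text
clock: 4.25
tool_pos: [0.55, -0.2257, 0.1878]
orientation: [-179.9, -0.0, 114.9]
force: [-0.6, -0.6, 0.4]
opening: 0.0874
clock: 4.67
tool_pos: [0.5468, -0.2258, 0.1889]
orientation: [-180.0, -0.1, 150.7]
force: [0.6, -0.1, -0.6]
opening: 0.0877
clock: 5.08
tool_pos: [0.5468, -0.2258, 0.189]
orientation: [-180.0, -0.1, 176.8]
force: [-0.3, 0.1, 0.5]
opening: 0.0876
(array([-0.0031, -0.0014,  0.4348]), array([-0.    , -0.0002, -0.0005]))
1122
((547.323974609375, -227.89109802246094), (36.89828872680664, 16.19387435913086), 85.5306167602539) 0.11589929890142078 [ 0.54700312 -0.2291732   0.11540554]
```

View pics/wrist1.png

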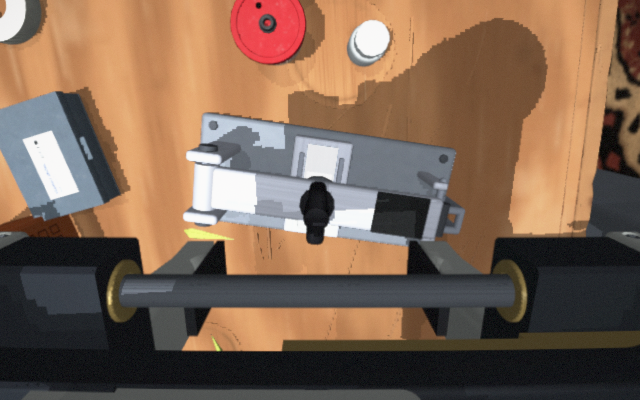

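The wrist view shows the knob at (317,210) with its bar upright between the jaws, so the alignment holds. I descend and grip.

```bash
python3 -m handwheel '[[[0,0,0.12],[0,0,0]],[[0,0,0.25],[0,0,0]],[[0,0,0.35],[0,0,0]],[[0,0,0.42],[0,0,0]],[[0,0,0.43],[0,0,0]]]' -1
python3 -m handwheel '[[[0,0,0],[0,0,0]],[[0,0,0],[0,0,0]],[[0,0,0],[0,0,0]],[[0,0,0],[0,0,0]],[[0,0,0],[0,0,0]]]' 1
python3 -m handwheel '[[[0,0,0],[0,0,0]],[[0,0,0],[0,0,0]],[[0,0,0],[0,0,0]],[[0,0,0],[0,0,0]],[[0,0,0],[0,0,0]]]' 1
python3 -m handwheel '[[[0,0,0],[0,0,0]],[[0,0,0],[0,0,0]],[[0,0,0],[0,0,0]],[[0,0,0],[0,0,0]],[[0,0,0],[0,0,0]]]' 1
```

```text
clock: 5.55
tool_pos: [0.5447, -0.2255, 0.1003]
orientation: [180.0, -0.3, 176.4]
force: [-0.9, 0.9, -0.4]
opening: 0.0877
clock: 5.97
tool_pos: [0.547, -0.226, 0.1046]
orientation: [-180.0, 0.1, 176.6]
force: [-0.1, 0.6, -0.4]
opening: 0.0598
clock: 6.38
tool_pos: [0.5464, -0.2259, 0.1036]
orientation: [180.0, -0.0, 176.6]
force: [0.1, -0.7, 0.3]
opening: 0.0264
clock: 6.8
tool_pos: [0.5468, -0.2259, 0.1036]
orientation: [-180.0, 0.0, 176.6]
force: [2.6, -0.0, -2.1]
opening: 0.0116
```

```bash
python3 -m handwheel '[[[0,0,0],[0,0,0.015]],[[0,0,0],[0,0,0.03]],[[0,0,0],[0,0,0.045]],[[0,0,0],[0,0,0.06]],[[0,0,0],[0,0,0.075]]]' 1
python3 -c "from plant import *;print(get_obs()['moment'])"
python3 -m handwheel '[[[0,0,0],[0,0,0.015]],[[0,0,0],[0,0,0.03]],[[0,0,0],[0,0,0.045]],[[0,0,0],[0,0,0.06]],[[0,0,0],[0,0,0.075]]]' 1
python3 -c "from plant import *;print(get_obs()['moment'])"
python3 -m handwheel '[[[0,0,0],[0,0,0.015]],[[0,0,0],[0,0,0.03]],[[0,0,0],[0,0,0.045]],[[0,0,0],[0,0,0.06]],[[0,0,0],[0,0,0.075]]]' 1
python3 -c "from plant import *;print(get_obs()['moment'],get_obs()['joint_pos'])"
```

```text
clock: 7.22
tool_pos: [0.5469, -0.2259, 0.1036]
orientation: [180.0, 0.0, 149.3]
force: [2.7, 0.1, -2.1]
opening: 0.0118
[-0.04701334 -0.70800277  0.03939802]
clock: 7.63
tool_pos: [0.547, -0.226, 0.1036]
orientation: [180.0, 0.0, 122.3]
force: [4.2, -0.7, -2.5]
opening: 0.0116
[-0.3326103  -0.9015934   0.05098693]
clock: 8.05
tool_pos: [0.5471, -0.2261, 0.1036]
orientation: [179.9, 0.0, 95.3]
force: [3.9, -2.6, -3.2]
opening: 0.0115
[-0.57263675 -1.01892905  0.06310704] [-3.53512922e+00  1.98014896e+01 -2.00767376e+01  2.44585818e-02
 -5.00648665e+01 -8.11565565e+01]
```

```bash
python3 -m handwheel '[[[0,0,0],[0,0,0.01]],[[0,0,0],[0,0,0.02]],[[0,0,0],[0,0,0.03]],[[0,0,0],[0,0,0.035]],[[0,0,0],[0,0,0.04]]]' 1
python3 -c "from plant import *;print(get_obs()['moment'])"
python3 -m handwheel '[[[0,0,0],[0,0,0.003]],[[0,0,0],[0,0,0.006]],[[0,0,0],[0,0,0.008]],[[0,0,0],[0,0,0.008]]]' 1
python3 -c "from plant import *;print(get_obs()['moment'])"
python3 -m handwheel '[[[0,0,0],[0,0,0.003]],[[0,0,0],[0,0,0.006]],[[0,0,0],[0,0,0.008]],[[0,0,0],[0,0,0.008]]]' 1
python3 -c "from plant import *;print(get_obs()['moment'])"
```

```text
clock: 8.47
tool_pos: [0.5471, -0.2262, 0.1036]
orientation: [179.9, 0.0, 81.1]
force: [4.0, -1.2, -2.6]
opening: 0.012
[-0.74884293 -1.03722104  0.08810514]
clock: 8.8
tool_pos: [0.5471, -0.2262, 0.1037]
orientation: [179.9, 0.0, 78.3]
force: [5.1, -2.2, -3.7]
opening: 0.012
[-1.06654999 -1.45105554  0.18359249]
clock: 9.13
tool_pos: [0.547, -0.2262, 0.1037]
orientation: [179.9, 0.0, 75.5]
force: [5.1, -2.7, -4.5]
opening: 0.012
[-1.14806834 -1.44654178  0.68721081]
```

```bash
python3 -m handwheel '[[[0,0,0],[0,0,0.004]],[[0,0,0],[0,0,0.004]],[[0,0,0],[0,0,0.004]]]' 1
python3 -c "from plant import *;print(get_obs()['moment'])"
```

```text
clock: 9.38
tool_pos: [0.5469, -0.2262, 0.1037]
orientation: [180.0, 0.0, 74.1]
force: [4.3, -2.5, -3.8]
opening: 0.0122
[-1.1445121  -1.39618151  0.76386043]
```

Seated: the moment rose from 0.09 to 0.76 N m and the tool yaw is near the predicted 78.65°. I back off to yaw ≈168.

```bash
python3 -m handwheel '[[[0,0,0],[0,0,-0.015]],[[0,0,0],[0,0,-0.03]],[[0,0,0],[0,0,-0.045]],[[0,0,0],[0,0,-0.06]],[[0,0,0],[0,0,-0.075]]]' 1
python3 -m handwheel '[[[0,0,0],[0,0,-0.015]],[[0,0,0],[0,0,-0.03]],[[0,0,0],[0,0,-0.045]],[[0,0,0],[0,0,-0.06]],[[0,0,0],[0,0,-0.075]]]' 1
python3 -m handwheel '[[[0,0,0],[0,0,-0.015]],[[0,0,0],[0,0,-0.03]],[[0,0,0],[0,0,-0.045]],[[0,0,0],[0,0,-0.06]],[[0,0,0],[0,0,-0.075]]]' 1
python3 -m handwheel '[[[0,0,0],[0,0,-0.015]],[[0,0,0],[0,0,-0.03]],[[0,0,0],[0,0,-0.036]],[[0,0,0],[0,0,-0.036]],[[0,0,0],[0,0,-0.036]]]' 1
python3 - <<'E'
from h import *
o=get_obs(); print(o['moment'],o['qvel'].round(2))
for n,cr in(("top",(300,420,155,280)),("scene",(240,400,160,300))):
    s=snapshot(n)
    save(s,n+"3.png",cr,5)
s=snapshot("wrist"); save(s,"wrist3.png")
E
```

```text
clock: 9.8
tool_pos: [0.5469, -0.2261, 0.1037]
orientation: [180.0, 0.0, 101.2]
force: [4.0, -1.6, -3.9]
opening: 0.012
clock: 10.22
tool_pos: [0.5468, -0.226, 0.1037]
orientation: [180.0, 0.0, 128.2]
force: [3.1, -1.8, -3.8]
opening: 0.0116
clock: 10.63
tool_pos: [0.5468, -0.226, 0.1036]
orientation: [180.0, 0.0, 155.2]
force: [3.9, -2.0, -3.7]
opening: 0.0119
clock: 11.05
tool_pos: [0.5467, -0.2259, 0.1036]
orientation: [180.0, 0.0, 167.9]
force: [4.9, -2.7, -3.8]
opening: 0.012
[-0.50008982 -1.28603673  0.02452965] [ 0.01 -0.02  0.02  0.1  -0.04 -0.56]
```

View pics/scene3.png

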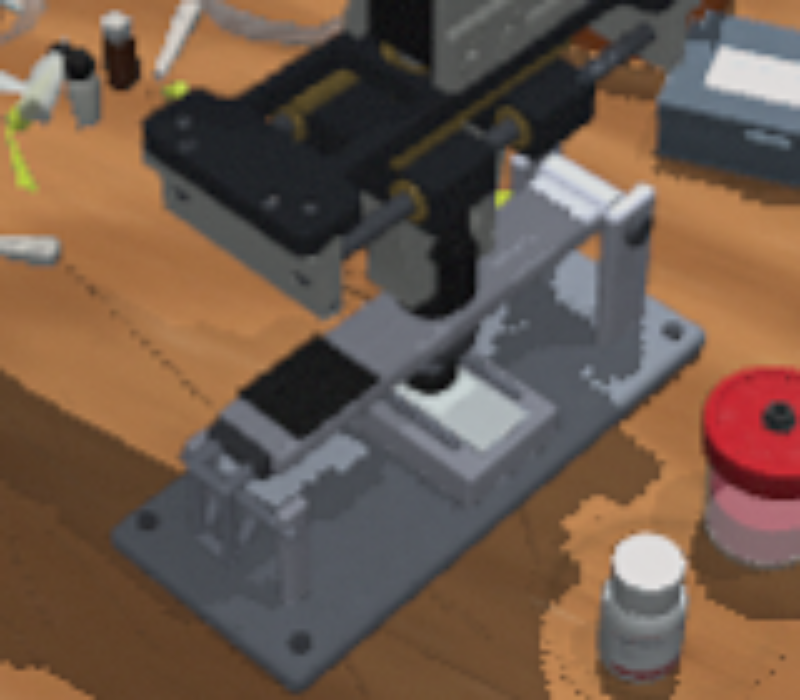

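View pics/wrist3.png

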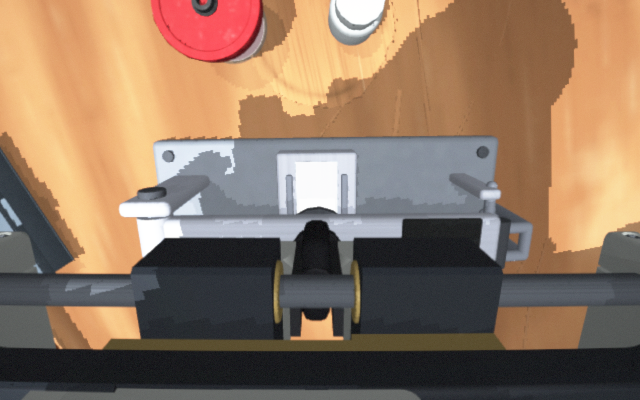

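The pictures show the arm level and clipped, the bar at (317,265) in the wrist view square across the press (a quarter turn back), and the pot and bottle in place. I let it settle, then hand in.

```bash
python3 -m handwheel '[[[0,0,0],[0,0,0]],[[0,0,0],[0,0,0]],[[0,0,0],[0,0,0]],[[0,0,0],[0,0,0]],[[0,0,0],[0,0,0]]]' 1
python3 -c "
from plant import *
o=get_obs();print(o['qvel'].round(2),o['opening'],o['orientation']);print(close_job())"
```

```text
clock: 11.62
tool_pos: [0.5467, -0.226, 0.1036]
orientation: [180.0, 0.0, 167.8]
force: [4.2, -2.8, -3.3]
opening: 0.0119
[ 0.1  -0.04 -0.09 -0.05 -0.1  -0.07] 0.01189503429342083 [1.79994684e+02 3.16553624e-02 1.67833507e+02]
the job is handed in; nothing more can be done
None
```

The press is closed and clipped, and the thumbscrew has been run to its seat and backed off a quarter turn. The gripper still holds the knob. I handed the job in at 11.6 s of the 72 s allowed; no verdict is reported.

- **Clipping:** I pushed the thumb pad down with closed fingers. The force dropped to 2 N as the hook snapped in, then rose to 20 N at the stop. The arm was still down and level in the later pictures.
- **Seating:** I turned the knob about 100° clockwise. The turning moment rose from about 0.09 to 0.76 N m with the tool close to the predicted seat yaw of 78.65°. In the last few degrees, while pushing against the stop, the fingers may have twisted slightly on the bar.
- **Quarter turn back:** The tool ended at yaw 167.8°, against an ideal 168.65°, so screw_turn is about 4.7 rad. This is inferred from the tool's angle; the joint itself cannot be read.
- **Final state:** The tool is still, with the jaws closed on the 12 mm bar (opening 11.9 mm). The sample pot and small bottle look unmoved in the pictures.

One check failed: my depth profile along the closed arm gave nothing because of a unit mistake. I judged that the arm was clipped from the force trace and the pictures instead.

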